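# Fish the length stop out of the soap-cutting guide

## Robot

A 6-joint arm with a two-finger parallel gripper is mounted at the origin on a cart in front of the work surface, level with it; the furniture and walls round the work are solid. World frame = base frame: x ahead of the robot, y to its left, z up, the work surface at z = 0. Lengths are in m, angles in rad, forces in N, time in s.
With the tool pointing down it reaches from about 0.325 to 0.775 m from the base axis. Payload 9.3 kg.
Tool frame: the origin (TCP) lies midway between the tips of the shut fingers; the grasp point (between the pads) lies 19 mm behind it; x points along the fingers, z is the direction in which the jaws open and shut, and the axes are right-handed (so a half turn about x gives the same grasp; the last joint's range is limited). The gripper opens to 85 mm and grips with 20 to 120 N. Pads are 22 mm wide; open, the fingers measure 114 mm over their backs; the gripper's body (76 mm by 85 mm) begins 54 mm behind the grasp point. The pads swing forward as they close: fully open they stand 13 mm farther back than shut.
Start: joints at [-1.34, 0.259, 0.021, 1.334, 0, 1.418], TCP at [0.206, -0.51, 0.231] pointing down, gripper open.
Joint ranges: [-3.04, 3.04], [-0.91, 1.82], [-1.04, 1.36], [-1.92, 1.95], [-1.52, 1.45], [-3.14, 3.14]. Speed limits (rad/s): [2.22, 2.22, 2.79, 3.14, 3.14, 3.14].

## Interface

Orientations are given as a rotation vector (axis times angle).
In Python, from rig import manip, read_camera, hand_in gives the robot as it stands.
- The arm moves only by the tool apply_moves, never from a script. Its argument "commands" is a list that holds one entry, the list of rows, each a list of 4 numbers: the shift along the tool's x, y, z in cm, then the turn about the tool's x in rad. A call has 1 to 5 rows; each row shifts and turns the commanded pose from where the row before left it, along the tool's axes as they then stand; what a row does not reach is not made up. A row lasts 1/8 s, in which the tool goes at most 62.5 mm and 10.7 degrees, less where a joint would pass 70% of its speed; a pose out of reach is approached as far as the arm can. A call is refused whole if a number of a shift passes 6.25 or a number of a turn 0.188, either way. A call with a gripper value outside its range is refused whole. "hand" is the finger opening in cm, from 0 to 8.54, set as the call begins (left out, the last holds). The fingers move at their own pace and stop on an object; "force" is the grip in N (left out, the last holds). Time passes only in rows, so rows that do not move let the fingers close. It gives the time, the measured TCP pose, the force and the opening at its end, in the units of the state.
- manip.get_state(): the state, without advancing time (a new reading comes with each control period).
- read_camera(name): name is "side" or "top"; returns a dict with "frame" (400x640x3 uint8, blue, green, red), "mtx" (3x3 intrinsics, pixels), "distortion" ([k1, k2, p1, p2, k3] as OpenCV has them; the pictures are not rectified), "R" (3x3) and "t" (3): a world point X has camera coordinates R X + t. Camera axes: x right, y down, z forward; pixel columns grow to the right and rows downward; lengths in m; the calibration is good to about 2 mm. A picture is of the moment at which its call begins. There is no depth.
- hand_in(): hands the job in, once; it reports no verdict.
The state is a dict: "clock": time; "q": joint angles; "qvel": joint speeds; "effort": joint torques, N m; "position": TCP position; "orientation": TCP orientation; "contact_force": force on the tool from outside, world axes, zero at the start; "torque": the same for the moment, N m; "width": opening from 0.0 (shut) to 1.0 (fully open).
Only numpy, scipy, OpenCV 4.12 (cv2) and the standard library are available. Lean on these libraries where they do the work, as an engineer would, in place of code of your own. Each camera call takes 0.05 s, during which the arm holds its last target. There are 200 camera calls.

## Task

The orange length stop has slid right inside the narrow tunnel of the wooden soap-cutting guide. Take the green-handled hooked pick from its rest, reach it into the tunnel, feel for the eye in the stop's top and let the hook well down into it, then draw the stop gently all the way out so that it lies flat on the guide's white apron. Set the pick back upright in its rest as you found it; do not press hard, use only the pick on the stop, and leave the things around undisturbed.

Things in the scene. Friction and masses are not known exactly. Their poses are not given: they have to be found in the camera images.
- guide: Fixed wooden soap-cutting guide, 262 x 74 x 63 mm. Origin on the table below the tunnel's mouth, on the centre line; x points into the tunnel, z up. Tunnel: x = 0 to a closed end at 112 mm, 30 mm wide, floor 6 mm and roof underside 55 mm above the table; opaque roof, top at 63 mm.
- apron_center (a point): Centre of the guide's white apron surface, 70 mm before the mouth and 6 mm above the table, level with the tunnel floor. The apron runs 140 mm from the mouth towards the robot, between rails 34 mm apart with tops 12 mm above the table. Axes as the guide's.
- stop_center (a point): Centre, half-way up, of the length stop: loose orange bar, 96 (x) x 24 (y) x 21 (z) mm, about 0.26 kg. Its x axis is its length, pointing into the tunnel. Starts inside the tunnel on its floor, with 2 to 8 mm free behind it. No more than 20 N between pick and stop; contacts are stiff, so touch down slowly (10 mm/s or less).
- stop: Same stop, origin at its underside's centre, axes as stop_center. On top a 68 mm long, 5 mm thick plate with one eye (hole 13 mm along x, 16 mm along y) over a hollow 17 mm deep from the plate's top and 16 mm wide. The eye's centre is clamped at y = 0 and anywhere from x = -13 to +13 mm: not measured, to be felt for. All else on top is closed; plate top is at z = 21 mm, bar top beyond its ends 16 mm.
- pick_grip (a point): Centre of the hooked pick's upright green handle, 20 (x) x 44 (y) x 64 (z) mm: grip it firmly from above across the 20 mm, along its x. Below it an 18 mm brass collar and a 10 mm shank lead down to a level steel toe, 10 mm wide, 8 mm high, from x = -14 to +93 mm, its top 81 mm and underside 89 mm below this point.
- pick_tip (a point): Lowest point of the pick's hook, a 9 mm round pin with a ball end that points down from the toe's end: 88 mm along the pick's x from the shank axis, 101 mm below the handle's centre, 12 mm below the toe's underside. Axes as the pick's. Hook it at least 8 mm below the plate's top before pulling.
- pick: Same pick, loose, 0.12 kg; origin on the shank's axis at the height of the hook's tip. x along the toe towards the hook, z up along the shank.
- pick_rest: Fixed dark wooden rest, 136 x 54 mm, 46 mm high. Origin on the table under the seated pick's shank; x along its groove, 14 mm wide, flared to 28 mm on top, open above and at both ends (x = -32 and +104 mm). Groove floor 20 mm high up to x = 58 mm, lower beyond. Seated: toe on this floor, hook tip at x = 88, z = 8 mm, handle centre at z = 109 mm. Pick lifts straight up.
- salve_pot_center (a point): Centre of a round salve pot, 65 mm across, 29 mm high, loose on the table; bystander.
- essence_bottle_center (a point): Centre of a brown dropper bottle, 34 mm across, 102 mm high, loose on the table; bystander.
- soap_bar_center (a point): Centre of a lilac soap bar, 43 x 63 x 25 mm, loose on the table; bystander.

How it is judged:
By the outcome, as a careful person would: the job done as asked, in the order asked, and still so for the second after the job is handed in, with the robot touching nothing.
It also fails if it takes over 72 s, if anything falls off the work surface, if the arm or the gripper's body presses on something with over 40 N, if the wrist force passes 120 N, or if a joint passes its speed limit or range.

## Working session

There is one attempt and no reset: what is moved stays moved. The work goes in short steps, Python scripts to look and compute and a tool call to move; the robot and the scene stay as the last step left them, time stands still between calls to the robot, and variables do not carry over. Pictures are saved under pics/ and viewed, about 8 in all and at most 12, crops included, and the job is handed in when it is done.

Besides the shell and the picture viewer there is one more tool, called after "Call:" in YAML: its name, and indented under it one key for each argument. apply_moves: Moves the arm, as the interface text tells. Its arguments: {"type":"object","properties":{"commands":{"type":"array"},"hand":{"type":"number"},"force":{"type":"number"}},"required":["commands"]}

```bash
mkdir -p pics
cat > h.py <<'E'
import numpy as np, cv2
from rig import manip, read_camera
from scipy.spatial.transform import Rotation as Ro
def snap(n,name,crop=None,s=1):
    c=read_camera(n); np.savez('cal_'+n+'.npz',**{k:np.array(c[k]) for k in('mtx','distortion','R','t')})
    cv2.imwrite('pics/raw_'+name+'.png',c['frame']); f=c['frame']
    if crop: x0,y0,x1,y1=crop; f=f[y0:y1,x0:x1]
    cv2.imwrite('pics/'+name+'.png',cv2.resize(f,None,fx=s,fy=s,interpolation=cv2.INTER_CUBIC)); return c
def ray(n,uv):
    c=np.load('cal_'+n+'.npz'); p=cv2.undistortPoints(np.array([[uv]],float),c['mtx'],c['distortion'])[0,0]
    R=c['R'];return -R.T@c['t'].ravel(), R.T@np.array([p[0],p[1],1])
def atz(n,uv,z):
    o,d=ray(n,uv); return o+d*(z-o[2])/d[2]
def proj(n,X):
    c=np.load('cal_'+n+'.npz'); return cv2.projectPoints(np.array(X,float).reshape(-1,1,3),cv2.Rodrigues(c['R'])[0],c['t'],c['mtx'],c['distortion'])[0].reshape(-1,2)
def st():
    s=manip.get_state(); R=Ro.from_rotvec(s['orientation']).as_matrix()
    print('t',s['clock'],'p',np.round(s['position'],4),'F',np.round(s['contact_force'],1),'w',round(float(s['width']),3)); print(np.round(R,3)); return s,R
E
python3 - <<'E'
from h import *
a=snap('top','top0');b=snap('side','side0')
f=np.hstack([a['frame'],b['frame']])
for n in('top','side'):
    o,d=ray(n,(320,200));print(n,o,d)
st()
E
```

```text
top [ 0.49589481 -0.02393655  1.39831492] [ 0.08018805 -0.01949142 -0.99669102]
side [0.27555853 0.76796165 0.74253897] [ 0.28891149 -0.75770746 -0.58520356]
t 0.1 p [ 0.2059 -0.5097  0.2307] F [ 0.3 -0.6 -0.5] w 1.001
[[-0.     0.927  0.374]
 [ 0.001  0.374 -0.927]
 [-1.     0.    -0.001]]
```

View pics/top0.png

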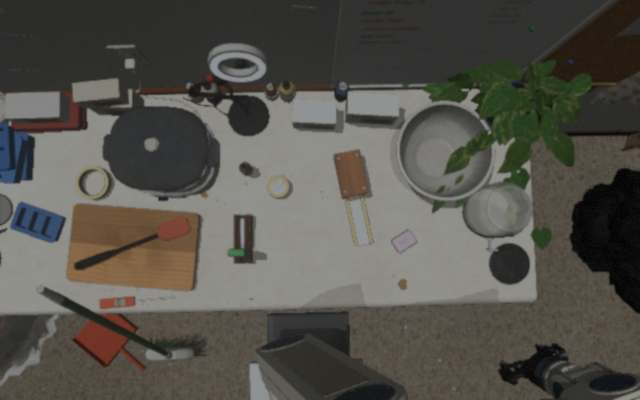

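View pics/side0.png

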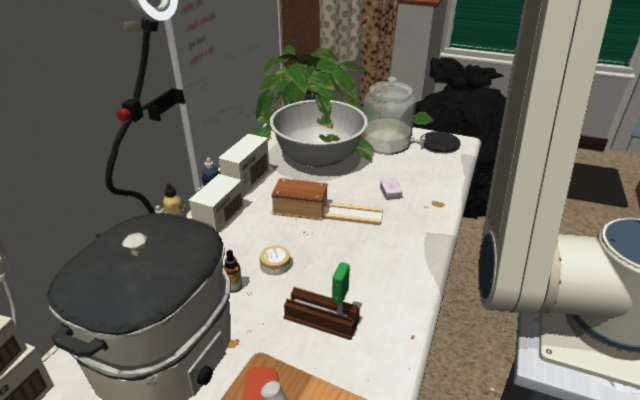

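Top view: guide with roof at about (351,175) and apron to (361,245); rest at (243,238) with the handle at (236,253). The pot is at (279,187), bottle (246,169), soap (404,240). Next I'll enlarge.

Run:
```python
import cv2,numpy as np
a=cv2.imread('pics/raw_top0.png');b=cv2.imread('pics/raw_side0.png')
g=lambda f,x0,y0,x1,y1,s:cv2.convertScaleAbs(cv2.resize(f[y0:y1,x0:x1],None,fx=s,fy=s,interpolation=cv2.INTER_CUBIC),alpha=1.3)
l=g(a,325,140,385,255,5); r=g(a,215,205,265,275,5); s=np.zeros((575,560,3),np.uint8); s[:,:300]=l; s[:350,310:]=r
cv2.imwrite('pics/c1.png',s)
cv2.imwrite('pics/c2.png',np.vstack([g(b,260,165,400,235,5.5),g(b,260,250,400,340,5.5)])[:, :][:600+300])
print(cv2.imread('pics/c2.png').shape)
p=cv2.imread('pics/c2.png'); cv2.imwrite('pics/c2.png',cv2.resize(p,None,fx=5/5.5*.75,fy=5/5.5*.75));
```

```text
(880, 770, 3)
```

View pics/c1.png

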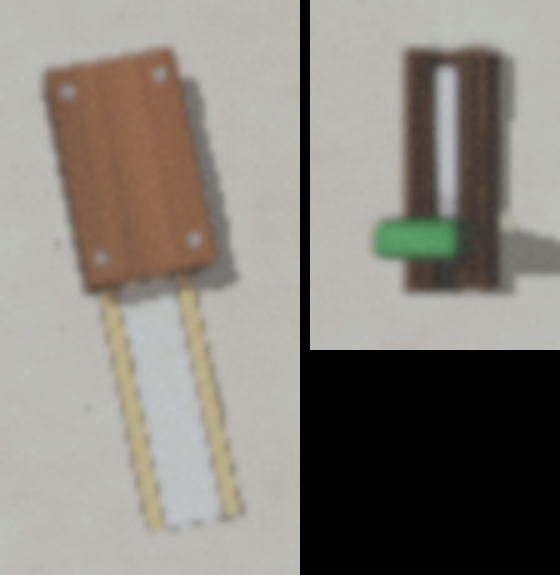

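View pics/c2.png

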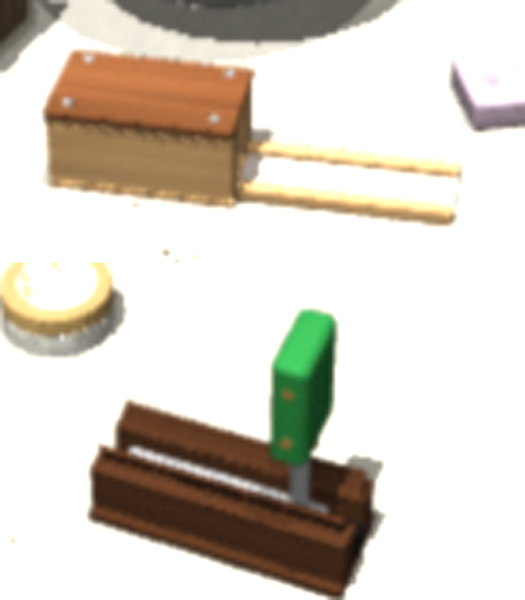

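```bash
cat > fit.py <<'E'
from h import *
from scipy.optimize import least_squares
T=lambda cx,cy,ox,oy,s,dx=0,dy=0:((cx-dx+.5)/s+ox-.5,(cy-dy+.5)/s+oy-.5)
g=[('top',T(x,y,325,140,5),X) for x,y,X in[(45,73,(122,37,63)),(172,48,(122,-37,63)),(215,262,(0,-37,63)),(88,290,(0,37,63))]]
g+=[('side',T(x,y,260,165,3.75),X) for x,y,X in[(48,118,(122,37,63)),(235,137,(0,37,63)),(252,70,(0,-37,63)),(75,52,(122,-37,63)),(237,203,(0,37,0)),(50,185,(122,37,0))]]
r=[('top',T(x,y,215,205,5,310),X) for x,y,X in[(405,50,(104,27,46)),(500,50,(104,-27,46)),(500,292,(-32,-27,46)),(405,292,(-32,27,46))]]
r+=[('side',T(x,y,260,250,3.75,0,262.5),X) for x,y,X in[(95,452,(104,27,46)),(92,518,(104,27,0)),(350,548,(-32,27,46)),(338,595,(-32,27,0)),(128,403,(104,-27,46)),(372,480,(-32,-27,46))]]
def W(p,X):
    X=np.array(X)/1e3;c,s=np.cos(p[2]),np.sin(p[2]);return np.array([p[0]+c*X[0]-s*X[1],p[1]+s*X[0]+c*X[1],X[2]])
for nm,L,p0 in(('guide',g,(.5,-.1,.2)),('rest',r,(.4,.2,0))):
    for cams in(('top',),('side',),('top','side')):
        M=[m for m in L if m[0] in cams]
        f=lambda p:np.ravel([proj(n,W(p,X))[0]-uv for n,uv,X in M])
        s=least_squares(f,p0); print(nm,cams,np.round(s.x,4),'rms',np.sqrt(np.mean(s.fun**2)).round(2))
    print(np.round(s.fun.reshape(-1,2),1).tolist())
hc=T(417,239,215,205,5,310); print('handle top',atz('top',hc,.141))
print('toe tip',atz('top',T(447,65,215,205,5,310),.028),'toe nr',atz('top',T(448,210,215,205,5,310),.028))
E
python3 fit.py
```

```text
guide ('top',) [ 0.6154 -0.1466  0.1714] rms 0.33
guide ('side',) [ 0.6128 -0.1512  0.1976] rms 1.12
guide ('top', 'side') [ 0.6134 -0.1492  0.1869] rms 1.07
[[-0.2, 1.0], [0.5, 0.6], [1.5, 0.7], [0.6, 0.7], [-1.2, -1.3], [-0.3, -1.0], [0.4, -0.5], [-0.8, -0.6], [-1.0, 2.6], [-0.3, 1.9]]
rest ('top',) [ 0.4667  0.1648 -0.0166] rms 0.43
rest ('side',) [ 0.4633  0.1711 -0.0389] rms 2.43
rest ('top', 'side') [ 0.4644  0.1689 -0.0313] rms 2.1
[[-1.2, 0.3], [-0.6, 0.4], [-1.4, 1.5], [-2.0, 1.3], [-2.5, 1.5], [-0.8, 0.7], [-1.6, -1.7], [0.7, 2.7], [1.0, -4.8], [2.4, -4.8]]
handle top [0.4677478  0.16964777 0.141     ]
toe tip [0.56189564 0.16885298 0.028     ] toe nr [0.48092436 0.16952467 0.028     ]
```

```bash
cat >> h.py <<'E'
def plan(P,yaw,n,z_yaw=True):
    "n equal rows to TCP P with tool z at world yaw; prints rows (shift cm in tool axes as they stand, turn)"
    s,R=st(); y0=np.arctan2(R[1,2],R[0,2]); dy=(yaw-y0+np.pi)%(2*np.pi)-np.pi; d=(np.array(P)-s['position'])/n*100
    print('yaw',round(y0,4),'dist',np.round(np.array(P)-s['position'],4))
    for i in range(n):
        y=y0+dy*i/n; zx=np.array([np.cos(y),np.sin(y),0]); X=np.array([0,0,-1.]); Y=np.cross(zx,X)
        print([round(float(v),2) for v in(d@X,d@Y,d@zx)]+[round(float(-dy/n),3)])
E
python3 -c "
from h import *
plan((.467,.169,.235),-.01,15)"
```

```text
t 0.1 p [ 0.2059 -0.5097  0.2307] F [ 0.3 -0.6 -0.5] w 1.001
[[-0.     0.927  0.374]
 [ 0.001  0.374 -0.927]
 [-1.     0.    -0.001]]
yaw -1.187 dist [0.2611 0.6787 0.0043]
[-0.03, 3.31, -3.54, -0.078]
[-0.03, 3.58, -3.27, -0.078]
[-0.03, 3.82, -2.98, -0.078]
[-0.03, 4.04, -2.67, -0.078]
[-0.03, 4.24, -2.35, -0.078]
[-0.03, 4.41, -2.01, -0.078]
[-0.03, 4.56, -1.66, -0.078]
[-0.03, 4.67, -1.3, -0.078]
[-0.03, 4.76, -0.93, -0.078]
[-0.03, 4.82, -0.55, -0.078]
[-0.03, 4.85, -0.17, -0.078]
[-0.03, 4.84, 0.21, -0.078]
[-0.03, 4.81, 0.59, -0.078]
[-0.03, 4.75, 0.96, -0.078]
[-0.03, 4.66, 1.33, -0.078]
```

Call:
apply_moves:
  commands:
    - [[0, 3.3, -3.5, -0.078], [0, 3.6, -3.3, -0.078], [0, 3.8, -3.0, -0.078], [0, 4.0, -2.7, -0.078], [0, 4.2, -2.4, -0.078]]
  hand: 8.5

```text
clock: 0.72
position: [0.2921, -0.2822, 0.2311]
orientation: [0.621, 1.48, -0.621]
contact_force: [0.7, -0.4, 0.1]
width: 0.996
```

Call:
apply_moves:
  commands:
    - [[0, 4.4, -2.0, -0.078], [0, 4.6, -1.7, -0.078], [0, 4.7, -1.3, -0.078], [0, 4.8, -0.9, -0.078], [0, 4.8, -0.6, -0.078]]

```text
clock: 1.35
position: [0.3799, -0.0553, 0.2312]
orientation: [0.317, 1.547, -0.317]
contact_force: [0.5, -0.8, 0.2]
width: 0.994
```

Call:
apply_moves:
  commands:
    - [[0, 4.9, -0.2, -0.078], [0, 4.8, 0.2, -0.078], [0, 4.8, 0.6, -0.078], [0, 4.8, 1.0, -0.078], [0, 4.7, 1.3, -0.078]]

```text
clock: 1.98
position: [0.4682, 0.1715, 0.2311]
orientation: [0.011, 1.571, -0.011]
contact_force: [0.7, -0.6, -0.2]
width: 1.0
```

```bash
python3 -c "
from h import *
plan((.467,.169,.17),-.01,2)
print(manip.get_state()['qvel'])
snap('side','side1',(260,170,420,340),4.5)
print(proj('side',[(.467,.169,.235),(.467,.169,.141)]))"
```

```text
t 1.975 p [0.4682 0.1715 0.2311] F [ 0.7 -0.6 -0.2] w 1.0
[[-0.     0.014  1.   ]
 [-0.     1.    -0.014]
 [-1.    -0.    -0.   ]]
yaw -0.0142 dist [-0.0012 -0.0025 -0.0611]
[3.05, -0.13, -0.06, -0.002]
[3.05, -0.13, -0.06, -0.002]
[ 0.7136292   0.41972388  0.51129307  0.08724542 -0.00103498  0.0915775 ]
[[341.24594916 227.30276248]
 [339.8150168  269.71906985]]
```

View pics/side1.png

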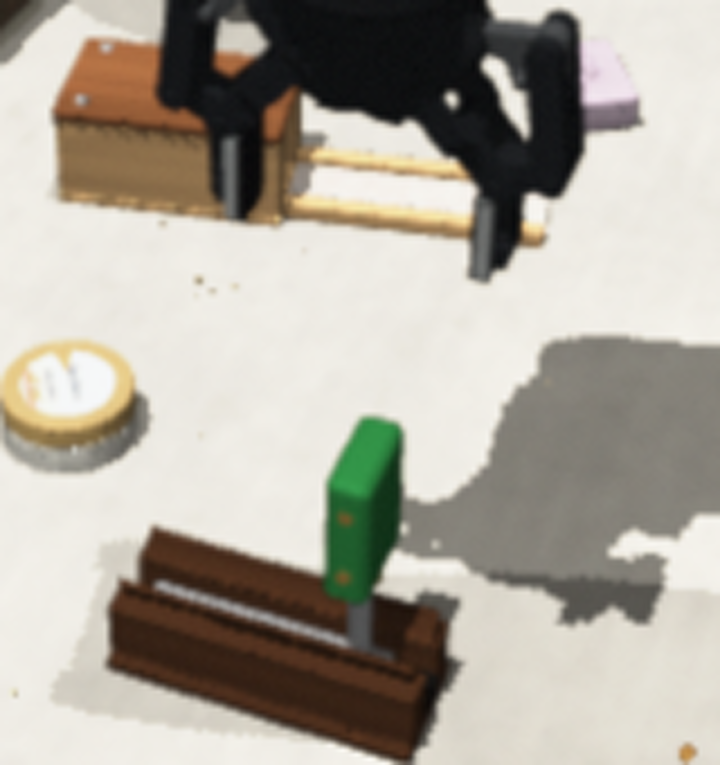

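The side view shows the handle top at about (341,271), against a prediction of (340,270). The open fingers are centred over it, so I'll go down and grip.

Call:
apply_moves:
  commands:
    - [[3.5, -0.25, -0.1, 0], [4, 0, 0, 0], [4, 0, 0, 0], [2.4, 0, 0, 0], [0, 0, 0, 0]]

```text
clock: 2.65
position: [0.4657, 0.1671, 0.0907]
orientation: [0.013, 1.575, -0.014]
contact_force: [0.6, 0.0, 1.0]
width: 0.999
```

Call:
apply_moves:
  commands:
    - [[0, 0, 0, 0], [0, 0, 0, 0], [0, 0, 0, 0], [0, 0, 0, 0], [0, 0, 0, 0]]
  hand: 0
  force: 60

```text
clock: 3.28
position: [0.4671, 0.1674, 0.0928]
orientation: [0.013, 1.57, -0.013]
contact_force: [-2.3, -0.3, 5.9]
width: 0.23
```

Call:
apply_moves:
  commands:
    - [[0, 0, 0, 0], [0, 0, 0, 0], [0, 0, 0, 0], [0, 0, 0, 0], [0, 0, 0, 0]]

```text
clock: 3.9
position: [0.4671, 0.1674, 0.0928]
orientation: [0.013, 1.57, -0.013]
contact_force: [-1.7, 0.0, 5.4]
width: 0.226
```

```bash
python3 -c "
from h import *
st()
snap('side','side2',(270,200,400,340),4.5)"
```

```text
t 3.9 p [0.4671 0.1674 0.0928] F [-1.7  0.   5.4] w 0.226
[[ 0.001  0.017  1.   ]
 [ 0.     1.    -0.017]
 [-1.     0.     0.001]]
```

View pics/side2.png

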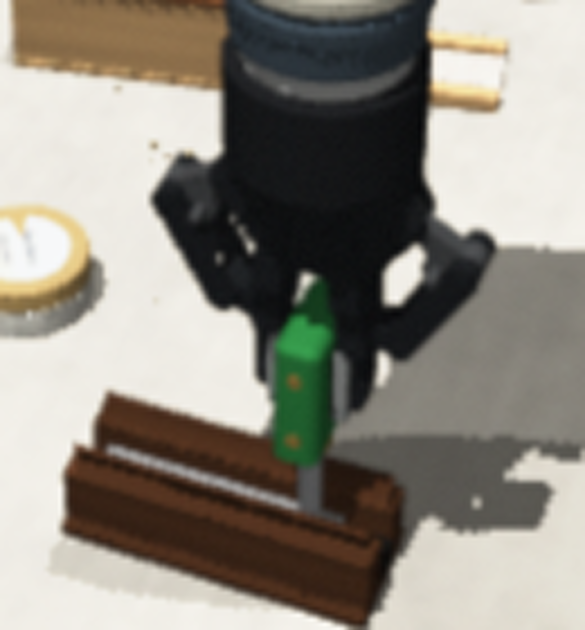

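Grip is firm on the handle (opening 19 mm, force small). I'll record this pose as seated: TCP (0.4671, 0.1674, 0.0928), yaw -0.017. Lifting straight up next.

Call:
apply_moves:
  commands:
    - [[-0.5, 0, 0, 0], [-2, 0, 0, 0], [-4, 0, 0, 0], [-4, 0, 0, 0], [-1, 0, 0, 0]]
  force: 100

```text
clock: 4.58
position: [0.4677, 0.1675, 0.2096]
orientation: [0.014, 1.567, -0.013]
contact_force: [0.4, 0.1, -1.0]
width: 0.219
```

```bash
python3 -c "
from h import *
plan((.508,-.166,.207),.175,10)"
```

```text
t 4.575 p [0.4677 0.1675 0.2096] F [ 0.4  0.1 -1. ] w 0.219
[[ 0.004  0.017  1.   ]
 [ 0.001  1.    -0.017]
 [-1.     0.001  0.004]]
yaw -0.017 dist [ 0.0403 -0.3335 -0.0026]
[0.03, -3.33, 0.46, -0.019]
[0.03, -3.34, 0.4, -0.019]
[0.03, -3.34, 0.33, -0.019]
[0.03, -3.35, 0.27, -0.019]
[0.03, -3.35, 0.2, -0.019]
[0.03, -3.36, 0.14, -0.019]
[0.03, -3.36, 0.07, -0.019]
[0.03, -3.36, 0.01, -0.019]
[0.03, -3.36, -0.06, -0.019]
[0.03, -3.36, -0.12, -0.019]
```

Call:
apply_moves:
  commands:
    - [[0, -3.3, 0.5, -0.019], [0, -3.3, 0.4, -0.019], [0, -3.3, 0.3, -0.019], [0, -3.3, 0.3, -0.019], [0, -3.4, 0.2, -0.019]]

```text
clock: 5.2
position: [0.487, 0.0007, 0.2063]
orientation: [-0.062, 1.571, 0.062]
contact_force: [-0.1, -0.1, -1.2]
width: 0.227
```

Call:
apply_moves:
  commands:
    - [[0, -3.4, 0.1, -0.019], [0, -3.4, 0.1, -0.019], [0, -3.4, 0, -0.019], [0, -3.4, -0.1, -0.019], [0, -3.3, -0.1, -0.019]]

```text
clock: 5.82
position: [0.5065, -0.1672, 0.2062]
orientation: [-0.135, 1.568, 0.137]
contact_force: [1.3, 0.1, -0.8]
width: 0.22
```

Call:
apply_moves:
  commands:
    - [[3, 0, 0, 0], [2, 0, 0, 0], [0, 0, 0, 0], [0, 0, 0, 0]]

```text
clock: 6.32
position: [0.5071, -0.1662, 0.1576]
orientation: [-0.136, 1.567, 0.136]
contact_force: [0.1, -0.9, -1.2]
width: 0.22
```

```bash
python3 -c "
from h import *
st()
snap('top','top3',(325,140,385,255),5)
snap('side','side3',(310,160,400,250),6)
a=cv2.imread('pics/top3.png');b=cv2.imread('pics/side3.png')
c=np.zeros((575,800,3),np.uint8);c[:,:300]=a;c[:540,310:800]=b[:,:490]
cv2.imwrite('pics/c3.png',cv2.convertScaleAbs(c,alpha=1.3))"
```

```text
t 6.325 p [ 0.5071 -0.1662  0.1576] F [ 0.1 -0.9 -1.2] w 0.22
[[ 0.    -0.172  0.985]
 [-0.     0.985  0.172]
 [-1.    -0.     0.   ]]
```

View pics/c3.png

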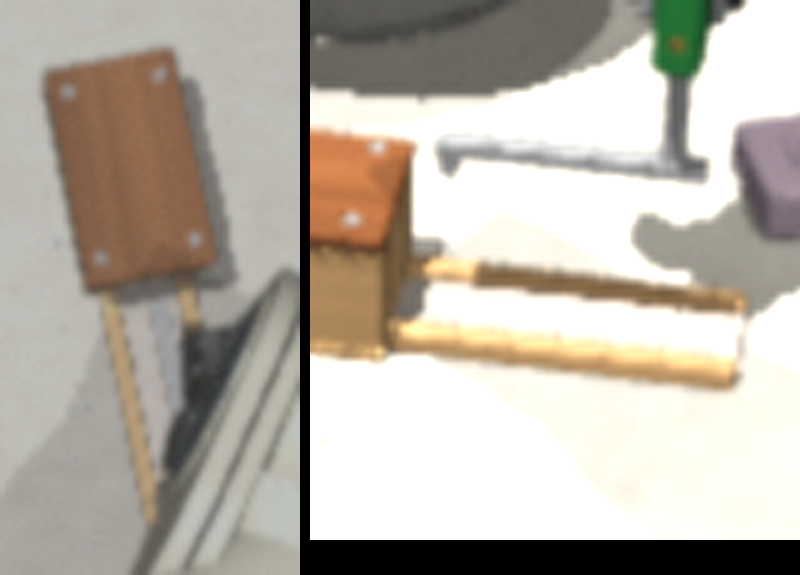

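The side view shows the hook tip at about (333,189) and the toe level over the apron. The toe is only faintly visible from the top, so I'll enlarge that.

```bash
python3 -c "
from h import *
f=cv2.imread('pics/raw_top3.png')[185:235,335:385].astype(float)
f=np.clip((f-60)*1.6,0,255).astype(np.uint8)
cv2.imwrite('pics/c4.png',cv2.resize(f,None,fx=12,fy=12,interpolation=cv2.INTER_CUBIC))
t=np.array([.5071,-.1662,0])
ax=np.array([.985,.172,0]);ay=np.array([-.172,.985,0])
P=[t+ax*.088+[0,0,.0728]]+[t+ax*x+ay*y+[0,0,.0928] for x in(.093,.04) for y in(-.005,.005)]
print('side tip',proj('side',P[:1]),'top toe corners crop',(proj('top',P[1:])-[335,185])*12)
G=(.6154,-.1466,.1714)
from math import *
g=lambda x,y,z:(G[0]+x*cos(G[2])-y*sin(G[2]),G[1]+x*sin(G[2])+y*cos(G[2]),z)
print('rail inner near mouth/-60', (proj('top',[g(-.005,.017,.012),g(-.005,-.017,.012),g(-.06,.017,.012),g(-.06,-.017,.012)])-[335,185])*12)
"
```

```text
side tip [[332.70409153 189.16998817]] top toe corners crop [[292.24331658 175.0114281 ]
 [248.55812515 183.70373883]
 [340.0581577  407.15882998]
 [296.28276609 415.94396477]]
rail inner near mouth/-60 [[155.33105383 171.53082532]
 [295.30334525 143.92449904]
 [201.43845518 398.60300966]
 [341.69780018 370.71020485]]
```

View pics/c4.png

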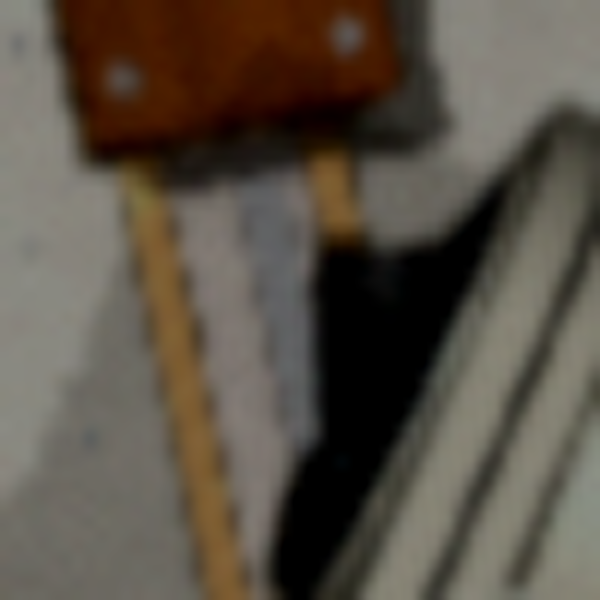

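Toe measured about 2 mm left of the predicted line, and the rails about 2 mm right of the fit. The pick therefore sits about +3.3 mm off the tunnel's centre line. I'll correct that and lower to a tip height of about 31 mm.

Call:
apply_moves:
  commands:
    - [[0, -0.33, 0, 0], [2, 0, 0, 0], [1.5, 0, 0, 0], [0.6, 0, 0, 0], [0, 0, 0, 0]]

```text
clock: 7.05
position: [0.5074, -0.1694, 0.1161]
orientation: [-0.136, 1.567, 0.136]
contact_force: [0.2, 0.6, -1.5]
width: 0.22
```

```bash
cat > look.py <<'E'
from h import *
import sys
G=(.6145,-.149,.172)
def gpose():
    s,R=st(); t=np.array(s['position'])+R[:,2]*.088+R[:,1]*.0018+R[:,0]*.0848
    d=t-[G[0],G[1],0];c,k=np.cos(G[2]),np.sin(G[2]); F=s['contact_force']
    print('tip guide mm',np.round(1e3*np.array([c*d[0]+k*d[1],-k*d[0]+c*d[1],d[2]]),1),'yaw',round(float(np.arctan2(R[1,2],R[0,2])),4),'Fg',np.round([c*F[0]+k*F[1],-k*F[0]+c*F[1],F[2]],1))
if __name__=='__main__': gpose()
E
python3 -c "
from look import *
gpose()
snap('side','side4',(290,170,390,245),8)"
```

```text
t 7.05 p [ 0.5074 -0.1694  0.1161] F [ 0.2  0.6 -1.5] w 0.22
[[-0.    -0.172  0.985]
 [ 0.     0.985  0.172]
 [-1.     0.    -0.   ]]
tip guide mm [-21.    0.1  31.3] yaw 0.1731 Fg [ 0.3  0.6 -1.5]
```

View pics/side4.png

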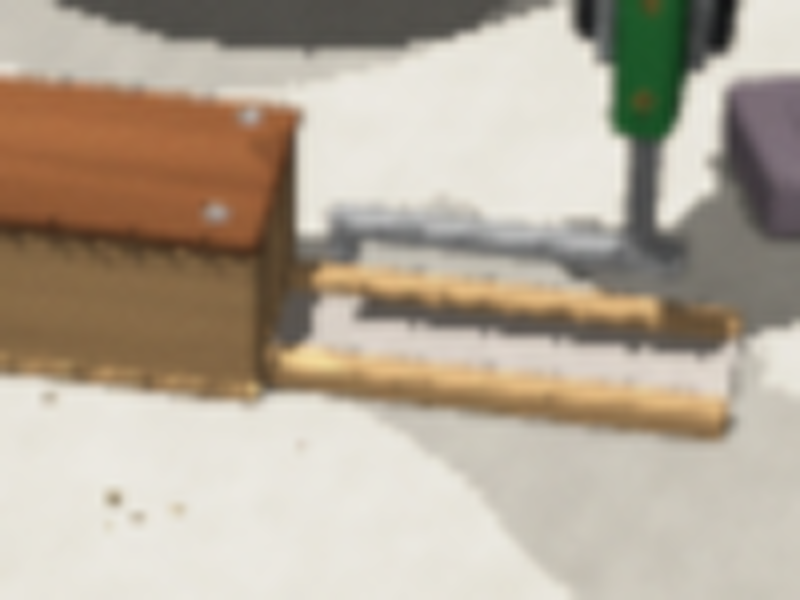

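Hook sits in front of the mouth and parallel to the guide. Going in.

Call:
apply_moves:
  commands:
    - [[0, 0, 0.5, 0], [0, 0, 0.7, 0], [0, 0, 0.7, 0], [0, 0, 0.6, 0], [0, 0, 0.5, 0]]

```text
clock: 7.72
position: [0.5375, -0.1642, 0.1162]
orientation: [-0.136, 1.567, 0.136]
contact_force: [0.2, -0.4, -1.4]
width: 0.217
```

Call:
apply_moves:
  commands:
    - [[0, 0, 0.7, 0], [0, 0, 0.8, 0], [0, 0, 0.8, 0], [0, 0, 0.7, 0], [0, 0, 0.5, 0]]

```text
clock: 8.35
position: [0.572, -0.1582, 0.1162]
orientation: [-0.136, 1.567, 0.136]
contact_force: [0.4, 0.3, -1.3]
width: 0.225
```

```bash
python3 look.py
```

```text
t 8.35 p [ 0.572  -0.1582  0.1162] F [ 0.4  0.3 -1.3] w 0.225
[[-0.    -0.172  0.985]
 [ 0.     0.985  0.172]
 [-1.     0.    -0.   ]]
tip guide mm [44.5  0.1 31.4] yaw 0.1731 Fg [ 0.5  0.2 -1.3]
```

Call:
apply_moves:
  commands:
    - [[0.1, 0, 0, 0], [0.1, 0, 0, 0], [0.1, 0, 0, 0], [0.03, 0, 0, 0], [0, 0, 0, 0]]

```text
clock: 8.98
position: [0.5715, -0.1583, 0.113]
orientation: [-0.136, 1.566, 0.136]
contact_force: [-0.7, 1.3, -0.4]
width: 0.219
```

Call:
apply_moves:
  commands:
    - [[0.05, 0, 0, 0], [0.05, 0, 0, 0], [0, 0, 0, 0]]

```text
clock: 9.35
position: [0.5715, -0.1583, 0.1119]
orientation: [-0.136, 1.567, 0.136]
contact_force: [-0.4, -0.2, -0.6]
width: 0.223
```

Call:
apply_moves:
  commands:
    - [[0.05, 0, 0, 0], [0, 0, 0, 0]]

```text
clock: 9.6
position: [0.5715, -0.1583, 0.1114]
orientation: [-0.136, 1.567, 0.136]
contact_force: [-0.4, -0.9, -1.2]
width: 0.221
```

Call:
apply_moves:
  commands:
    - [[0.05, 0, 0, 0], [0, 0, 0, 0]]

```text
clock: 9.85
position: [0.5715, -0.1583, 0.1109]
orientation: [-0.136, 1.567, 0.136]
contact_force: [-0.6, 0.0, -1.2]
width: 0.222
```

Call:
apply_moves:
  commands:
    - [[0.05, 0, 0, 0], [0.05, 0, 0, 0], [0, 0, 0, 0]]

```text
clock: 10.22
position: [0.5715, -0.1583, 0.1099]
orientation: [-0.136, 1.567, 0.136]
contact_force: [0.3, -0.0, -1.1]
width: 0.222
```

Call:
apply_moves:
  commands:
    - [[0.05, 0, 0, 0], [0.05, 0, 0, 0], [0, 0, 0, 0]]

```text
clock: 10.6
position: [0.5716, -0.1583, 0.109]
orientation: [-0.136, 1.566, 0.136]
contact_force: [1.1, -0.1, -1.4]
width: 0.222
```

Call:
apply_moves:
  commands:
    - [[0.05, 0, 0, 0], [0.05, 0, 0, 0], [0.05, 0, 0, 0], [0, 0, 0, 0]]

```text
clock: 11.1
position: [0.5717, -0.1583, 0.1075]
orientation: [-0.136, 1.566, 0.136]
contact_force: [1.4, 0.2, -0.2]
width: 0.221
```

Call:
apply_moves:
  commands:
    - [[0.08, 0, 0, 0], [0.08, 0, 0, 0], [0.05, 0, 0, 0], [0, 0, 0, 0]]

```text
clock: 11.6
position: [0.5717, -0.1583, 0.1054]
orientation: [-0.136, 1.566, 0.136]
contact_force: [2.9, -0.4, -0.0]
width: 0.222
```

Past the plate top with no downward resistance, and a small +x push, so the pin is entering the eye near its near edge. I'll ease 1 mm deeper along x and keep lowering.

Call:
apply_moves:
  commands:
    - [[0, 0, 0.08, 0], [0.05, 0, 0.05, 0], [0.08, 0, 0, 0], [0, 0, 0, 0]]

```text
clock: 12.1
position: [0.5726, -0.158, 0.1038]
orientation: [-0.136, 1.567, 0.136]
contact_force: [-0.1, -0.2, -0.9]
width: 0.223
```

Call:
apply_moves:
  commands:
    - [[0.08, 0, 0, 0], [0.08, 0, 0, 0], [0.05, 0, 0, 0], [0, 0, 0, 0]]

```text
clock: 12.6
position: [0.5728, -0.1581, 0.102]
orientation: [-0.136, 1.567, 0.136]
contact_force: [0.4, -0.1, -0.9]
width: 0.225
```

```bash
python3 look.py
```

```text
t 12.6 p [ 0.5728 -0.1581  0.102 ] F [ 0.4 -0.1 -0.9] w 0.225
[[-0.    -0.172  0.985]
 [ 0.     0.985  0.172]
 [-1.     0.    -0.   ]]
tip guide mm [45.4  0.1 17.2] yaw 0.173 Fg [ 0.4 -0.2 -0.9]
```

Call:
apply_moves:
  commands:
    - [[0.05, 0, 0, 0], [0.05, 0, 0, 0], [0, 0, -0.1, 0], [0, 0, -0.1, 0], [0, 0, -0.1, 0]]

```text
clock: 13.22
position: [0.5699, -0.1586, 0.101]
orientation: [-0.136, 1.566, 0.136]
contact_force: [1.2, -0.2, -2.0]
width: 0.223
```

Call:
apply_moves:
  commands:
    - [[0, 0, -0.1, 0], [0, 0, -0.1, 0], [0, 0, -0.15, 0], [0, 0, -0.2, 0], [0, 0, -0.2, 0]]

```text
clock: 13.85
position: [0.5623, -0.1599, 0.101]
orientation: [-0.136, 1.567, 0.136]
contact_force: [1.8, 0.2, -1.7]
width: 0.222
```

```bash
python3 look.py
```

```text
t 13.85 p [ 0.5623 -0.1599  0.101 ] F [ 1.8  0.2 -1.7] w 0.222
[[-0.    -0.172  0.985]
 [ 0.     0.985  0.172]
 [-1.     0.     0.   ]]
tip guide mm [34.7  0.1 16.2] yaw 0.173 Fg [ 1.8 -0.1 -1.7]
```

Drag of about 2 N, so the stop is following. Continuing.

Call:
apply_moves:
  commands:
    - [[0, 0, -0.3, 0], [0, 0, -0.4, 0], [0, 0, -0.4, 0], [0, 0, -0.5, 0], [0, 0, -0.5, 0]]

```text
clock: 14.48
position: [0.5414, -0.1636, 0.101]
orientation: [-0.136, 1.567, 0.136]
contact_force: [1.8, -0.5, -1.2]
width: 0.221
```

Call:
apply_moves:
  commands:
    - [[0, 0, -0.5, 0], [0, 0, -0.5, 0], [0, 0, -0.5, 0], [0, 0, -0.5, 0], [0, 0, -0.5, 0]]

```text
clock: 15.1
position: [0.5168, -0.1678, 0.101]
orientation: [-0.136, 1.567, 0.136]
contact_force: [2.1, 0.2, -2.1]
width: 0.217
```

Call:
apply_moves:
  commands:
    - [[0, 0, -0.5, 0], [0, 0, -0.5, 0], [0, 0, -0.5, 0], [0, 0, -0.5, 0], [0, 0, -0.5, 0]]

```text
clock: 15.72
position: [0.4922, -0.1722, 0.101]
orientation: [-0.136, 1.567, 0.136]
contact_force: [1.3, -0.5, -2.5]
width: 0.22
```

```bash
python3 -c "
from look import *
gpose()
snap('side','side5',(290,170,390,245),8)"
```

```text
t 15.725 p [ 0.4922 -0.1722  0.101 ] F [ 1.3 -0.5 -2.5] w 0.22
[[-0.    -0.172  0.985]
 [ 0.     0.985  0.172]
 [-1.     0.    -0.   ]]
tip guide mm [-36.5  -0.   16.2] yaw 0.1729 Fg [ 1.2 -0.7 -2.5]
```

View pics/side5.png

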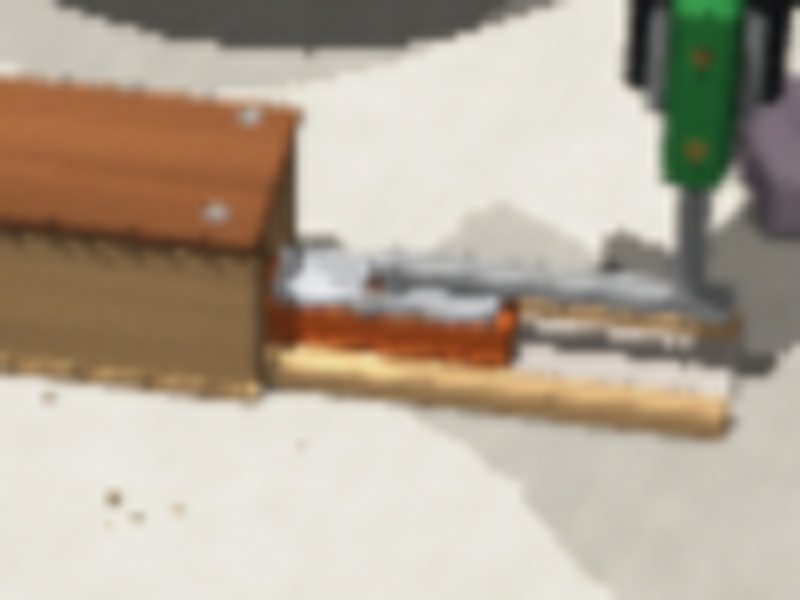

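Side view: the stop is mostly out, with its front edge at crop x 515, the mouth at about 270 and the apron end at about 725. That puts its centre near -28 mm, so 4.4 cm more to go.

Call:
apply_moves:
  commands:
    - [[0, 0, -0.5, 0], [0, 0, -0.5, 0], [0, 0, -0.5, 0], [0, 0, -0.5, 0], [0, 0, -0.5, 0]]

```text
clock: 16.4
position: [0.4676, -0.1765, 0.101]
orientation: [-0.136, 1.566, 0.136]
contact_force: [2.0, 1.3, -1.3]
width: 0.219
```

Call:
apply_moves:
  commands:
    - [[0, 0, -0.5, 0], [0, 0, -0.5, 0], [0, 0, -0.4, 0], [0, 0, -0.3, 0], [0, 0, -0.15, 0]]

```text
clock: 17.02
position: [0.4495, -0.1796, 0.101]
orientation: [-0.136, 1.566, 0.136]
contact_force: [2.5, 1.6, -1.2]
width: 0.225
```

Call:
apply_moves:
  commands:
    - [[0, 0, 0.1, 0], [0, 0, 0.1, 0], [-0.1, 0, 0, 0], [-0.2, 0, 0, 0], [-0.3, 0, 0, 0]]

```text
clock: 17.65
position: [0.4516, -0.1792, 0.1071]
orientation: [-0.136, 1.567, 0.136]
contact_force: [0.5, 0.0, -1.2]
width: 0.222
```

Call:
apply_moves:
  commands:
    - [[-0.3, 0, 0, 0], [-0.4, 0, 0, 0], [-0.8, 0, 0, 0], [-1.5, 0, 0, 0], [-2, 0, 0, 0]]

```text
clock: 18.27
position: [0.4514, -0.1791, 0.1577]
orientation: [-0.136, 1.567, 0.136]
contact_force: [-0.1, 0.8, -1.1]
width: 0.222
```

```bash
python3 -c "
from look import *
gpose()
snap('side','side6',(290,150,400,240),7)"
```

```text
t 18.275 p [ 0.4514 -0.1791  0.1577] F [-0.1  0.8 -1.1] w 0.222
[[-0.001 -0.172  0.985]
 [ 0.     0.985  0.172]
 [-1.     0.    -0.   ]]
tip guide mm [-77.8   0.1  72.8] yaw 0.173 Fg [ 0.   0.8 -1.1]
```

View pics/side6.png

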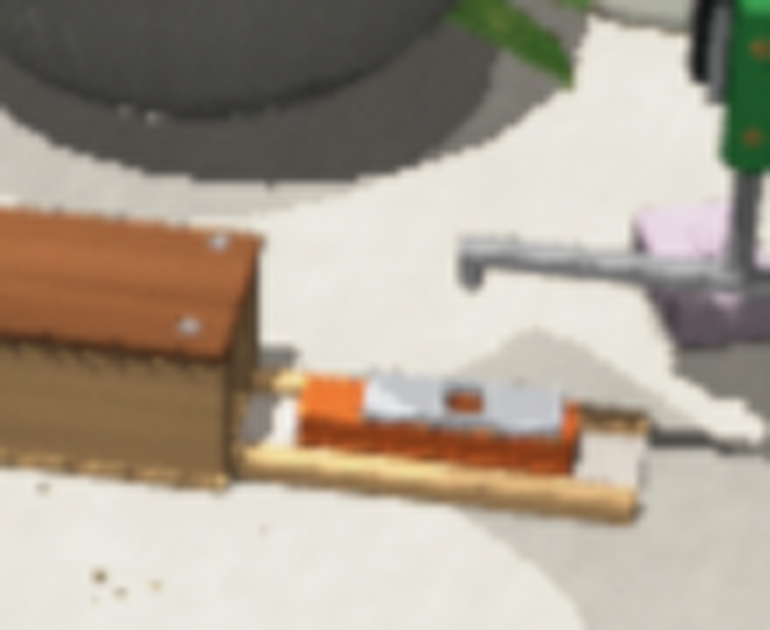

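The stop is fully out and flat between the rails, with clear apron at both ends. The hook is free. Returning the pick.

Call:
apply_moves:
  commands:
    - [[-3, 0, 0, 0], [-2.2, 0, 0, 0], [0, 0, 0, 0]]

```text
clock: 18.7
position: [0.4523, -0.1796, 0.2101]
orientation: [-0.137, 1.564, 0.134]
contact_force: [0.2, -0.6, -1.2]
width: 0.221
```

```bash
python3 -c "
from h import *
plan((.4671,.1674,.2096),-.017,10)"
```

```text
t 18.7 p [ 0.4523 -0.1796  0.2101] F [ 0.2 -0.6 -1.2] w 0.221
[[ 0.003 -0.172  0.985]
 [-0.002  0.985  0.172]
 [-1.    -0.002  0.002]]
yaw 0.173 dist [ 0.0148  0.347  -0.0005]
[0.01, 3.39, 0.74, 0.019]
[0.01, 3.41, 0.68, 0.019]
[0.01, 3.42, 0.61, 0.019]
[0.01, 3.43, 0.55, 0.019]
[0.01, 3.44, 0.48, 0.019]
[0.01, 3.45, 0.42, 0.019]
[0.01, 3.46, 0.35, 0.019]
[0.01, 3.46, 0.29, 0.019]
[0.01, 3.47, 0.22, 0.019]
[0.01, 3.47, 0.15, 0.019]
```

Call:
apply_moves:
  commands:
    - [[0, 3.4, 0.7, 0.019], [0, 3.4, 0.7, 0.019], [0, 3.4, 0.6, 0.019], [0, 3.4, 0.55, 0.019], [0, 3.4, 0.5, 0.019]]

```text
clock: 19.32
position: [0.4585, -0.0055, 0.2077]
orientation: [-0.06, 1.571, 0.061]
contact_force: [0.2, -0.6, -1.3]
width: 0.224
```

Call:
apply_moves:
  commands:
    - [[0, 3.45, 0.4, 0.019], [0, 3.45, 0.35, 0.019], [0, 3.5, 0.3, 0.019], [0, 3.3, 0.2, 0.019], [0, 3.3, 0.15, 0.019]]

```text
clock: 19.95
position: [0.4656, 0.1649, 0.2077]
orientation: [0.014, 1.572, -0.014]
contact_force: [0.6, -0.8, -1.2]
width: 0.219
```

Call:
apply_moves:
  commands:
    - [[0, 0, 0, 0], [0, 0, 0, 0]]

```text
clock: 20.2
position: [0.4657, 0.1636, 0.2081]
orientation: [0.012, 1.572, -0.013]
contact_force: [-0.9, 0.7, -1.4]
width: 0.222
```

```bash
python3 -c "
from h import *
plan((.4671,.1674,.2096),-.017,1)"
```

```text
t 20.2 p [0.4657 0.1636 0.2081] F [-0.9  0.7 -1.4] w 0.222
[[-0.001  0.016  1.   ]
 [-0.     1.    -0.016]
 [-1.    -0.001 -0.001]]
yaw -0.0163 dist [0.0014 0.0038 0.0015]
[-0.15, 0.38, 0.14, 0.001]
```

Call:
apply_moves:
  commands:
    - [[0, 0.38, 0.14, 0], [2.0, 0, 0, 0], [2.0, 0, 0, 0], [0, 0, 0, 0], [0, 0, 0, 0]]

```text
clock: 20.82
position: [0.4679, 0.1673, 0.1697]
orientation: [0.014, 1.57, -0.014]
contact_force: [0.1, -0.3, -0.4]
width: 0.217
```

```bash
python3 -c "
from h import *
plan((.4671,.1674,.0928),-.017,1)"
```

```text
t 20.825 p [0.4679 0.1673 0.1697] F [ 0.1 -0.3 -0.4] w 0.217
[[ 0.001  0.018  1.   ]
 [ 0.     1.    -0.018]
 [-1.     0.     0.001]]
yaw -0.0176 dist [-0.0008  0.0001 -0.0769]
[7.69, 0.0, -0.08, -0.001]
```

Call:
apply_moves:
  commands:
    - [[1.5, 0, -0.08, 0], [1.5, 0, 0, 0], [1.2, 0, 0, 0], [1.0, 0, 0, 0], [0.8, 0, 0, 0]]

```text
clock: 21.45
position: [0.4667, 0.1676, 0.1084]
orientation: [0.013, 1.571, -0.013]
contact_force: [-0.1, -0.4, -1.3]
width: 0.219
```

Call:
apply_moves:
  commands:
    - [[0.6, 0, 0, 0], [0.4, 0, 0, 0], [0.25, 0, 0, 0], [0.1, 0, 0, 0], [0.1, 0, 0, 0]]

```text
clock: 22.08
position: [0.4668, 0.1676, 0.0946]
orientation: [0.013, 1.57, -0.013]
contact_force: [-0.4, 0.5, -2.0]
width: 0.222
```

Call:
apply_moves:
  commands:
    - [[0.08, 0, 0, 0], [0.08, 0, 0, 0], [0, 0, 0, 0]]

```text
clock: 22.45
position: [0.4668, 0.1677, 0.093]
orientation: [0.013, 1.571, -0.013]
contact_force: [0.3, -0.6, -0.1]
width: 0.22
```

```bash
python3 -c "
from h import *
plan((.4671,.1674,.0928),-.017,1)"
```

```text
t 22.45 p [0.4668 0.1677 0.093 ] F [ 0.3 -0.6 -0.1] w 0.22
[[ 0.     0.017  1.   ]
 [ 0.     1.    -0.017]
 [-1.     0.     0.   ]]
yaw -0.017 dist [ 0.0003 -0.0003 -0.0002]
[0.02, -0.03, 0.03, -0.0]
```

Call:
apply_moves:
  commands:
    - [[0.05, 0, 0, 0], [0.03, 0, 0, 0], [0, 0, 0, 0]]
  force: 40

```text
clock: 22.82
position: [0.4667, 0.1677, 0.0929]
orientation: [0.013, 1.57, -0.013]
contact_force: [-3.5, -0.6, 8.8]
width: 0.224
```

Call:
apply_moves:
  commands:
    - [[0, 0, 0, 0], [0, 0, 0, 0], [0, 0, 0, 0], [0, 0, 0, 0]]
  hand: 3

```text
clock: 23.32
position: [0.4668, 0.1676, 0.092]
orientation: [0.013, 1.571, -0.013]
contact_force: [-0.4, 0.3, 0.2]
width: 0.351
```

Call:
apply_moves:
  commands:
    - [[0, 0, 0, 0], [0, 0, 0, 0], [0, 0, 0, 0], [0, 0, 0, 0], [0, 0, 0, 0]]
  hand: 7

```text
clock: 23.95
position: [0.4667, 0.1676, 0.0921]
orientation: [0.013, 1.571, -0.013]
contact_force: [-0.6, 1.3, -0.4]
width: 0.823
```

Call:
apply_moves:
  commands:
    - [[-1, 0, 0, 0], [-3, 0, 0, 0], [-4, 0, 0, 0], [-4, 0, 0, 0], [-2, 0, 0, 0]]

```text
clock: 24.58
position: [0.4672, 0.1677, 0.2351]
orientation: [0.014, 1.567, -0.013]
contact_force: [0.2, 0.8, -0.7]
width: 0.822
```

Call:
apply_moves:
  commands:
    - [[0, -3, 0, 0], [0, -4, 0, 0], [0, -4, 0, 0], [0, 0, 0, 0], [0, 0, 0, 0]]

```text
clock: 25.2
position: [0.4649, 0.0578, 0.2326]
orientation: [0.014, 1.57, -0.014]
contact_force: [-0.8, 1.1, 0.3]
width: 0.82
```

```bash
python3 -c "
from look import *
gpose()
c=snap('side','side7',(220,160,420,340),4)"
```

```text
t 25.2 p [0.4649 0.0578 0.2326] F [-0.8  1.1  0.3] w 0.82
[[ 0.001  0.018  1.   ]
 [ 0.     1.    -0.018]
 [-1.     0.     0.001]]
tip guide mm [-25.2 214.6 147.8] yaw -0.0177 Fg [-0.6  1.2  0.3]
```

View pics/side7.png

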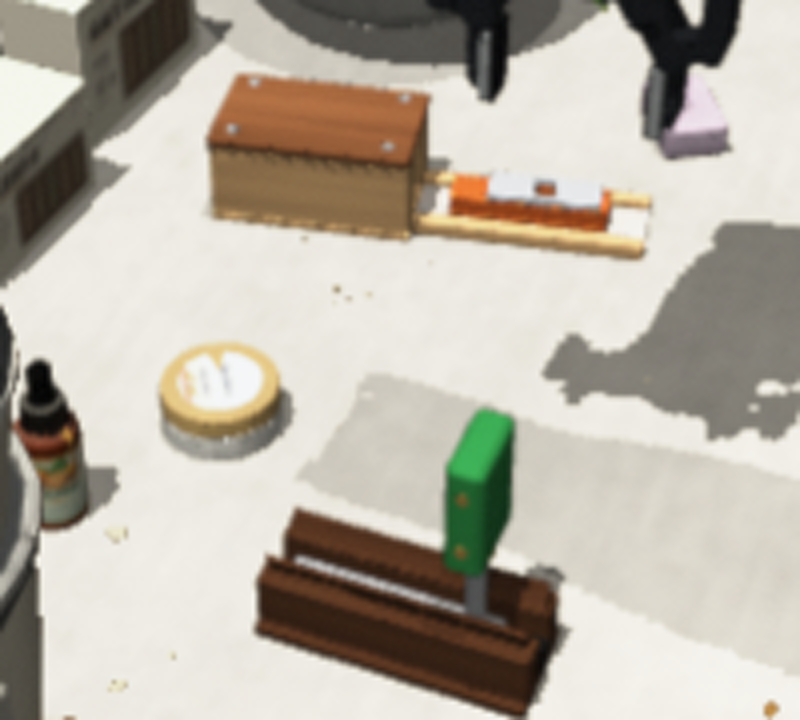

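All as asked: the stop lies flat on the apron, the pick stands upright in its rest, and the pot, bottle and soap are where they were. Handing in.

```bash
python3 -c "
from rig import hand_in; print(hand_in())"
```

```text
the job is handed in; nothing more can be done
None
```

The stop is out of the tunnel and lying flat on the white apron, and the pick is back upright in its rest. I handed the job in at about 25 s of the 72 s allowed.

- **Hooking:** the pin went into the eye on the first try, with only a sideways touch of about 3 N. I lowered the hook to about 10.8 mm below the plate's top. That depth is worked out from the arm's position, because nothing could be seen inside the tunnel.
- **Drawing out:** the pull took about 2–3 N. The picture after unhooking shows the stop wholly between the rails, with clear apron at both ends.
- **Setting back:** the arm let go within about 1 mm of the pose where it first gripped the seated pick. Setting it down pressed with about 9 N, the highest force I read. The last picture shows it upright and seated.
- **Surroundings:** in the last picture the pot, bottle and soap look undisturbed and the gripper is clear of everything. I judged this by eye and did not measure them.

**Disagreement:** the two cameras differed by up to about 6 mm on where the guide and rest stood. I settled the guide's line by comparing the pick's toe with the rails in a close view.

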